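# Unlock and switch on the diagnostic supply

## Robot

A 6-joint arm with a two-finger parallel gripper is mounted at the origin on the work surface. World frame = base frame: x ahead of the robot, y to its left, z up, the work surface at z = 0. Lengths are in m, angles in rad, forces in N, time in s.
With the tool pointing down it reaches from about 0.375 to 0.9 m from the base axis. Payload 3.1 kg.
Tool frame: the origin (TCP) lies at the very end of the fingers, on their centre line; the grasp point (between the pads) lies 19 mm behind it; z points along the fingers, y is the direction in which the jaws open and shut (so a half turn about z gives the same grasp; the last joint's range is limited). The gripper opens to 87 mm and grips with 3 to 60 N. Pads are 19 mm wide; open, the fingers measure 117 mm over their backs; the gripper's body (75 mm by 190 mm) begins 51 mm behind the grasp point.
Start: joints at [1.052, 0.527, 1.433, -0, 1.181, -0.178], TCP at [0.208, 0.589, 0.223] pointing down, gripper open.
Joint ranges: [-3.08, 3.08], [-0.75, 2.2], [0.22, 2.44], [-1.43, 4.57], [0, 2.65], [-2.85, 2.85]. Speed limits (rad/s): [2.79, 2.79, 3.14, 3.14, 3.14, 3.14].

## Interface

Orientations are given as a unit quaternion [x, y, z, w].
In Python, from rig import robot, optics gives the robot as it stands.
- The arm moves only by the shell command python3 -m inch 'ROWS' [FORCE]. ROWS is JSON, a list of rows, each an object of numbers: "ax", "ay", "az": the turn, a rotation vector about the tool's x, y, z in rad; "dx", "dy", "dz": the shift along the tool's x, y, z in mm; "gripper": the opening in per cent of the stroke, from 0 (shut) to 100 (fully open). In form: [{"ax": .., "ay": .., "az": .., "dx": .., "dy": .., "dz": .., "gripper": ..}, ...]. A call has 1 to 8 rows; each row shifts and turns the commanded pose from where the row before left it, along the tool's axes as they then stand; what a row does not reach is not made up. A row lasts 1/10 s, in which the tool goes at most 50 mm and 8.59 degrees, less where a joint would pass 70% of its speed; a pose out of reach is approached as far as the arm can. A call with a gripper value outside its range is refused whole. The fingers move at their own pace and stop on an object; FORCE is the grip in N (left out, the last holds). Time passes only in rows, so rows that do not move let the fingers close. It gives the time, the measured TCP pose, the force and the opening at its end, in the units of the state.
- robot.get_obs(): the state, without advancing time (a new reading comes with each control period).
- optics.camera(name): name is "scene" or "top" or "wrist"; returns a dict with "img" (480x640x3 uint8, red, green, blue), "depth" (480x640 float32, m along the optical axis (not along the pixel's ray), 0 where there is no reading), "camera_matrix" (3x3 intrinsics, pixels), "position" and "attitude" of the camera in the world. Camera axes: x right, y up, looking along -z (the intrinsics and any distortion apply to the point x, -y, -z); pixel columns grow to the right and rows downward; lengths in m; the calibration is good to about 2 mm. A picture is of the moment at which its call begins.
- robot.hand_in(): hands the job in, once; it reports no verdict.
The state is a dict: "time": time; "q": joint angles; "joint_velocities": joint speeds; "joint_torque": joint torques, N m; "position": TCP position; "tool_rot": TCP orientation; "ft_force": force on the tool from outside, world axes, zero at the start; "moment": the same for the moment, N m; "grip_width": finger opening in m.
Only numpy, scipy, OpenCV 4.12 (cv2) and the standard library are available. Lean on these libraries where they do the work, as an engineer would, in place of code of your own. Each camera call takes 0.05 s, during which the arm holds its last target.

## Task

Switch on the supply of the diagnostic unit. On the switch box with the blue bat, pull the locking bat outward along its own length to free it, flip it across to the green-striped side while it is pulled out, and let go so that it drops into its lock there. Leave the red bat on the other box alone.

Things in the scene. Friction and masses are not known exactly. Their poses are not given: they have to be found in the camera images.
- blue_grip (a point): Centre of the blue grip of the locking toggle bat to operate: 16 mm wide along y between flat sides, 20 mm along x, 30 mm along z, on an 11 mm steel stem. z = outward along the bat, y = the level hinge axis, x = sense of the swing to on. The hinge lies 70 mm from here along -z (bat in; 84 mm fully out). Gripped on its flat sides it may pivot between the fingers.
- blue_box: Fixed grey box, 160 (x) by 120 (y) by 72 mm high; origin under its centre, x level from the white-striped (off) to the green-striped (on) end, turned up to 30 degrees. Hinge 62 mm above the origin. Beside the stem, steel lock ridges reach 39 mm above the hinge, 16 mm to each side; the stem's cross pin (36 mm long, 36 mm below the grip centre) catches on them.
- blue_flip (a joint): Swing of the blue bat, rad: 0 = leaning 35 degrees from upright to the white-striped end (off stop), 0.61 = upright, 1.22 = leaning 35 degrees to the green-striped end (on stop). Starts at 0 to 0.18. Little friction. Bat in, the lock blocks it between about 0.31 and 0.91; the pin drops home in the on lock from about 0.95 upward.
- blue_pull (a joint): How far the blue bat is pulled outward along its length, m: 0 = in, 0.014 = stop. It passes the lock from about 0.008, so 0.011 is a good pull. A spring draws it in: 2.5 N at 0, 6 N at the stop.
- red_grip (a point): Centre of the red grip of an equal locking toggle on the other, equal box, leaning off, to be left alone: same sizes and axes as the blue one. Either box may stand left or right.
Mind the look-alikes: they are no part of the job. Leave any yellow look-alike of the blue_box alone.

How it is judged:
By the outcome, as a careful person would: the job done as asked, in the order asked, and still so for the second after the job is handed in, with the robot touching nothing.
It also fails if it takes over 32 s, if anything falls off the work surface, if the arm or the gripper's body presses on something with over 40 N, if the wrist force passes 120 N, or if a joint passes its speed limit or range.

## Working session

There is one attempt and no reset: what is moved stays moved. The work goes in short steps, Python scripts to look and compute and a shell command to move; the robot and the scene stay as the last step left them, time stands still between calls to the robot, and variables do not carry over. Pictures are saved under pics/ and viewed, and the job is handed in when it is done.

```bash
ls; mkdir -p pics; cat > h.py <<'E'
import numpy as np, cv2
from scipy.spatial.transform import Rotation as R
from rig import robot, optics
def grab(n,f=None):
    c=optics.camera(n)
    np.savez('%s.npz'%(f or n),**{k:np.array(v) for k,v in c.items()})
    cv2.imwrite('pics/%s.png'%(f or n),c['img'][:,:,::-1]); return c
def att(a):
    a=np.array(a); return a if a.shape==(3,3) else R.from_quat(a).as_matrix()
def cloud(c):
    K=np.array(c['camera_matrix']);d=np.array(c['depth']);v,u=np.mgrid[:480,:640]
    p=np.stack([(u-K[0,2])/K[0,0]*d,-(v-K[1,2])/K[1,1]*d,-d],-1)
    return p@att(c['attitude']).T+np.array(c['position'])
E
python3 - <<'E'
from h import *
for n in ['scene','top','wrist']:
    c=grab(n); print(n,c['position'],c['attitude'],[k for k in c], c['camera_matrix'])
print(robot.get_obs())
E
```

```text
pics
scene [0.65476092 0.35788969 0.85690823] [0.08215089 0.26400028 0.92182121 0.27166291] ['img', 'depth', 'camera_matrix', 'position', 'attitude'] [[525.13515682   0.         314.67436649]
 [  0.         525.13515682 237.7662876 ]
 [  0.           0.           1.        ]]
top [ 0.24263704 -0.03273473  1.06875436] [-0.05115346  0.05607001  0.70682624 -0.70330374] ['img', 'depth', 'camera_matrix', 'position', 'attitude'] [[563.58785094   0.         315.43063455]
 [  0.         563.58785094 240.14437788]
 [  0.           0.           1.        ]]
wrist [0.13637949 0.61408191 0.3833864 ] [-0.11391253 -0.07931833  0.57188339  0.80850598] ['img', 'depth', 'camera_matrix', 'position', 'attitude'] [[350.49978019   0.         320.49958628]
 [  0.         350.49978019 235.38442512]
 [  0.           0.           1.        ]]
{'time': 0.15, 'q': array([ 1.05250130e+00,  5.28217906e-01,  1.43361802e+00,  5.63403415e-06,
        1.18140338e+00, -1.78496488e-01]), 'joint_velocities': array([ 0.00080309, -0.0012034 , -0.0039665 , -0.00012433,  0.00021183,
        0.00089357]), 'joint_torque': array([ 8.23484061e-04, -4.40426159e+01, -1.76841134e+01,  6.33936608e-02,
        5.51443803e-02, -1.10741025e-04]), 'position': array([0.20799438, 0.58877506, 0.22181457]), 'tool_rot': array([ 1.69084069e-01,  9.85601288e-01, -7.72971836e-04, -2.83524081e-04]), 'ft_force': array([-0.13769432, -0.85556848,  0.1346767 ]), 'moment': array([-0.0627898 ,  0.0276955 ,  0.01000354]), 'grip_width': 0.08706107721150502}
```

View pics/scene.png

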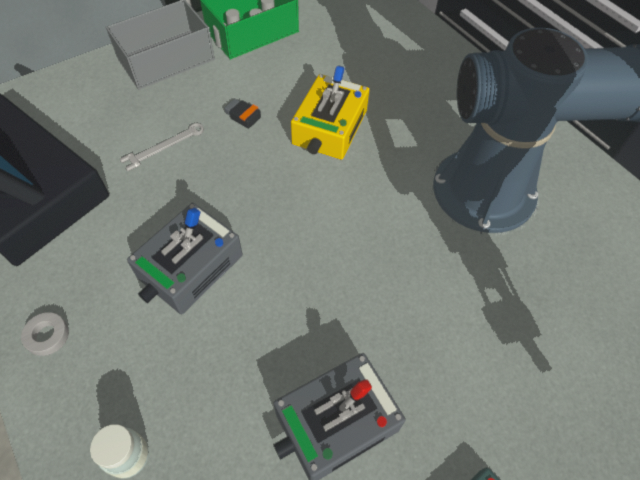

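View pics/top.png

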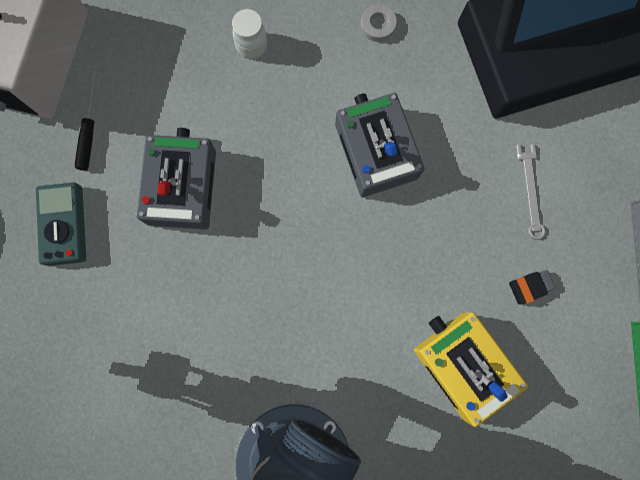

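Candidates for the blue grip:
- The grey box's blue bat at top (391,149), scene (192,217).
- The yellow look-alike's blue bat at top (498,391), scene (338,73).
- The red bat at top (164,187).
- The blue lamps at top (367,169) and (472,406).

I choose the grey box's blue bat at top (391,149), and will check it in a crop and measure it.

```bash
python3 - <<'E'
from h import *
def an(n,box):
    c=np.load(n+'.npz'); P=cloud(c); img=c['img']; u0,v0,u1,v1=box
    hsv=cv2.cvtColor(img,cv2.COLOR_RGB2HSV).astype(int);h,s,v=[hsv[...,i] for i in range(3)]
    M=np.zeros((480,640),bool);M[v0:v1,u0:u1]=1; M&=c['depth']>0
    m={'blue':(h>100)&(h<125)&(s>150)&(v>90),'green':(h>50)&(h<80)&(s>120),'white':(s<50)&(v>190)}
    for k,q in m.items():
        q=(q&M).astype(np.uint8); nn,l,st,ce=cv2.connectedComponentsWithStats(q)
        for i in range(1,nn):
            if st[i,4]>25:
                p=P[l==i]; print(n,k,st[i,4],ce[i].round(),'med',np.median(p,0).round(4),'min',p.min(0).round(3),'max',p.max(0).round(3))
    return c
c1=an('top',(330,88,430,200)); c2=an('scene',(120,195,250,320))
# box top plane
for n,b in(('top',(330,88,430,200)),('scene',(120,195,250,320))):
    c=np.load(n+'.npz');P=cloud(c)[b[1]:b[3],b[0]:b[2]].reshape(-1,3)
    q=P[(P[:,2]>.062)&(P[:,2]<.082)]; r=cv2.minAreaRect((q[:,:2]*1000).astype(np.float32)); print(n,r,np.median(q[:,2]))
    im=c['img'][b[1]:b[3],b[0]:b[2],::-1]; cv2.imwrite('pics/crop_%s.png'%n,cv2.resize(im,None,fx=4,fy=4,interpolation=2))
cv2.imwrite('pics/crops.png',np.hstack([cv2.resize(cv2.imread('pics/crop_top.png'),(390,440)),cv2.resize(cv2.imread('pics/crop_scene.png'),(410,440))]))
E
```

```text
top blue 142 [390. 148.] med [ 0.545  -0.1702  0.1328] min [ 0.533 -0.181  0.075] max [ 0.576 -0.161  0.14 ]
top blue 49 [366. 168.] med [ 0.5256 -0.1324  0.078 ] min [ 0.519 -0.139  0.071] max [ 0.533 -0.127  0.084]
top green 354 [368. 107.] med [ 0.6449 -0.139   0.0736] min [ 0.626 -0.178  0.066] max [ 0.665 -0.1    0.08 ]
top white 323 [392. 172.] med [ 0.5192 -0.1788  0.0738] min [ 0.501 -0.219  0.069] max [ 0.538 -0.142  0.078]
scene blue 204 [192. 218.] med [ 0.5524 -0.1672  0.1273] min [ 0.537 -0.19   0.075] max [ 0.565 -0.161  0.14 ]
scene blue 51 [219. 242.] med [ 0.5286 -0.1319  0.0774] min [ 0.522 -0.14   0.072] max [ 0.535 -0.126  0.081]
scene green 395 [154. 272.] med [ 0.6472 -0.1396  0.0738] min [ 0.628 -0.18   0.07 ] max [ 0.666 -0.099  0.078]
scene green 40 [181. 278.] med [ 0.6141 -0.1031  0.0775] min [ 0.609 -0.11   0.074] max [ 0.619 -0.098  0.08 ]
scene white 224 [213. 224.] med [ 0.5196 -0.1734  0.0736] min [ 0.505 -0.206  0.07 ] max [ 0.534 -0.143  0.078]
top ((581.787109375, -160.32122802734375), (161.41455078125, 121.33783721923828), 17.99639320373535) 0.07258419568641478
scene ((584.6983032226562, -160.00868225097656), (160.0608673095703, 122.41252136230469), 17.85147476196289) 0.07242256412597137
```

View pics/crops.png

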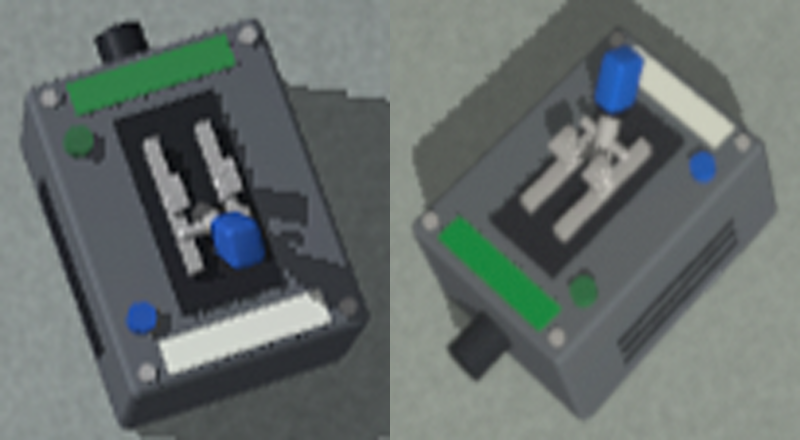

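View pics/wrist.png

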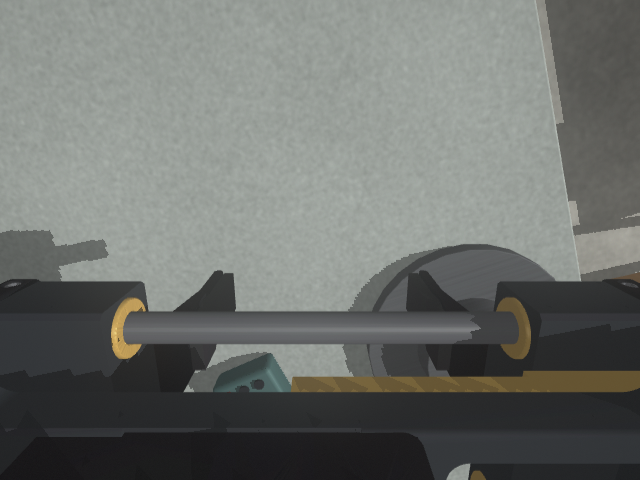

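The crop confirms the grey box with the blue bat, leaning to the white (off) end. Next I fit the bat angle in the box frame.

```bash
cat > fit.py <<'E'
from h import *
from scipy.optimize import least_squares
H={'top':np.array([.5818,-.1603,.062]),'scene':np.array([.5847,-.160,.062])}
yaw=np.deg2rad(17.9); X=np.array([np.cos(yaw),np.sin(yaw),0]);Y=np.array([-X[1],X[0],0])
def fit(n,box,ext=0.):
    c=np.load(n+'.npz');P=cloud(c);hsv=cv2.cvtColor(c['img'],cv2.COLOR_RGB2HSV).astype(int)
    m=(hsv[...,0]>100)&(hsv[...,0]<125)&(hsv[...,1]>150)&(hsv[...,2]>60)
    w=np.zeros_like(m);w[box[1]:box[3],box[0]:box[2]]=1
    p=P[m&w]; p=p[p[:,2]>.1]-H[n[:5] if n.startswith('scene') else 'top']
    q=np.stack([p@X,p@Y,p[:,2]],-1)
    def sd(x): # x: lean, yoff, r
        a=x[0]; b=np.stack([q[:,0]*np.cos(a)-q[:,2]*np.sin(a),q[:,1]-x[1],q[:,0]*np.sin(a)+q[:,2]*np.cos(a)-x[2]],-1)
        d=np.abs(b)-np.array([.010,.008,.015]); 
        return np.linalg.norm(np.maximum(d,0),axis=1)+np.minimum(d.max(1),0)
    r=least_squares(sd,[-.5,0,.07],loss='soft_l1',f_scale=.002)
    print(n,len(q),'lean deg',np.rad2deg(r.x[0]).round(1),'y',r.x[1].round(4),'r',r.x[2].round(4),'rms',np.sqrt((sd(r.x)**2).mean()).round(4))
if __name__=='__main__':
    fit('top',(370,125,410,165)); fit('scene',(170,200,205,235))
E
python3 fit.py; python3 - <<'E'
from h import *
from fit import X
o=robot.get_obs();t=np.array([.583,-.160,.062])+.19*np.array([-X[0]*.54,-X[1]*.54,.84]);print(t, R.from_quat(o['tool_rot']).as_matrix().T@(t-o['position'])*1000)
E
```

```text
top 150 lean deg -30.8 y -0.0006 r 0.0691 rms 0.0806
scene 203 lean deg -31.3 y -0.0021 r 0.0697 rms 0.0009
[ 0.48536641 -0.19153479  0.2216    ] [-521.58903394 -643.24366522    1.1011828 ]
```

```bash
python3 -m inch '[{"dx":-15,"dy":-19,"gripper":100},{"dx":-31,"dy":-38},{"dx":-31,"dy":-38},{"dx":-31,"dy":-38},{"dx":-31,"dy":-38},{"dx":-31,"dy":-38},{"dx":-31,"dy":-38},{"dx":-31,"dy":-38}]' 30; python3 -m inch '[{"dx":-31,"dy":-38},{"dx":-31,"dy":-38},{"dx":-31,"dy":-38},{"dx":-31,"dy":-38},{"dx":-31,"dy":-38},{"dx":-31,"dy":-38},{"dx":-31,"dy":-38},{"dx":-31,"dy":-38}]'; python3 -m inch '[{"dx":-31,"dy":-38},{"dx":-10,"dy":-17},{}]'
```

```text
invalid input
invalid input
invalid input
```

```bash
python3 -m inch '[{"ax":0,"ay":0,"az":0,"dx":-15,"dy":-19,"dz":0,"gripper":100},{"ax":0,"ay":0,"az":0,"dx":-31,"dy":-38,"dz":0,"gripper":100},{"ax":0,"ay":0,"az":0,"dx":-31,"dy":-38,"dz":0,"gripper":100},{"ax":0,"ay":0,"az":0,"dx":-31,"dy":-38,"dz":0,"gripper":100},{"ax":0,"ay":0,"az":0,"dx":-31,"dy":-38,"dz":0,"gripper":100},{"ax":0,"ay":0,"az":0,"dx":-31,"dy":-38,"dz":0,"gripper":100},{"ax":0,"ay":0,"az":0,"dx":-31,"dy":-38,"dz":0,"gripper":100},{"ax":0,"ay":0,"az":0,"dx":-31,"dy":-38,"dz":0,"gripper":100}]' 30
```

```text
time: 0.95
position: [0.3322, 0.2415, 0.2226]
tool_rot: [0.169, 0.986, 0.0, 0.0]
ft_force: [1.6, 0.2, -0.4]
grip_width: 0.0867
```

```bash
python3 -m inch '[{"ax":0,"ay":0,"az":0,"dx":-31,"dy":-38,"dz":0,"gripper":100},{"ax":0,"ay":0,"az":0,"dx":-31,"dy":-38,"dz":0,"gripper":100},{"ax":0,"ay":0,"az":0,"dx":-31,"dy":-38,"dz":0,"gripper":100},{"ax":0,"ay":0,"az":0,"dx":-31,"dy":-38,"dz":0,"gripper":100},{"ax":0,"ay":0,"az":0,"dx":-31,"dy":-38,"dz":0,"gripper":100},{"ax":0,"ay":0,"az":0,"dx":-31,"dy":-38,"dz":0,"gripper":100},{"ax":0,"ay":0,"az":0,"dx":-31,"dy":-38,"dz":0,"gripper":100},{"ax":0,"ay":0,"az":0,"dx":-31,"dy":-38,"dz":0,"gripper":100}]'
python3 -m inch '[{"ax":0,"ay":0,"az":0.146,"dx":-31,"dy":-38,"dz":0,"gripper":100},{"ax":0,"ay":0,"az":0.146,"dx":0,"dy":0,"dz":0,"gripper":100},{"ax":0,"ay":0,"az":0.146,"dx":0,"dy":0,"dz":0,"gripper":100},{"ax":0,"ay":0,"az":0.146,"dx":0,"dy":0,"dz":0,"gripper":100},{"ax":0,"ay":0,"az":0.146,"dx":0,"dy":0,"dz":0,"gripper":100},{"ax":0,"ay":0,"az":0.146,"dx":0,"dy":0,"dz":0,"gripper":100},{"ax":0,"ay":0,"az":0.146,"dx":0,"dy":0,"dz":0,"gripper":100},{"ax":0,"ay":0,"az":0.146,"dx":0,"dy":0,"dz":0,"gripper":100}]'
python3 -m inch '[{"ax":0,"ay":0,"az":0.146,"dx":0,"dy":0,"dz":0,"gripper":100},{"ax":0,"ay":0,"az":0.146,"dx":0,"dy":0,"dz":0,"gripper":100},{"ax":0,"ay":0,"az":0.146,"dx":0,"dy":0,"dz":0,"gripper":100},{"ax":0,"ay":0,"az":0.146,"dx":0,"dy":0,"dz":0,"gripper":100},{"ax":0,"ay":0,"az":0.146,"dx":0,"dy":0,"dz":0,"gripper":100},{"ax":0,"ay":0,"az":0.146,"dx":0,"dy":0,"dz":0,"gripper":100},{"ax":0,"ay":0,"az":0.146,"dx":0,"dy":0,"dz":0,"gripper":100},{"ax":0,"ay":0,"az":0.146,"dx":0,"dy":0,"dz":0,"gripper":100}]'
cat > goal.py <<'E'
# usage: goal.py lean_deg r_tcp(m) : offset of tool to aligned pose
from h import *; from fit import X,Y; import sys
H=np.array([.583,-.1605,.062])
def goal(lean,r):
    a=np.deg2rad(lean); B=X*np.sin(a)+np.array([0,0,np.cos(a)])
    yt=-Y; zt=-B; xt=np.cross(yt,zt); return H+r*B,np.stack([xt,yt,zt],1)
if __name__=='__main__':
    o=robot.get_obs(); Rt=R.from_quat(o['tool_rot']).as_matrix()
    p,G=goal(float(sys.argv[1]),float(sys.argv[2]))
    print('t',o['time'],'q',o['q'].round(2),'F',o['ft_force'].round(1),'w',o['grip_width'].round(4))
    print('shift in current tool mm',(Rt.T@(p-o['position'])*1000).round(1),' shift in goal axes',(G.T@(p-o['position'])*1000).round(1),' rotvec tool',R.from_matrix(Rt.T@G).as_rotvec().round(3))
    d=o['position']-H; print('tcp in box frame mm',(np.array([d@X,d@Y,d[2]])*1000).round(1))
E
python3 goal.py -31 0.17
```

```text
time: 1.75
position: [0.4647, -0.1281, 0.2225]
tool_rot: [0.169, 0.986, 0.0, -0.0]
ft_force: [0.7, 0.1, -0.3]
grip_width: 0.0873
time: 2.55
position: [0.4809, -0.1721, 0.2223]
tool_rot: [0.687, 0.727, -0.0, -0.0]
ft_force: [0.4, 0.1, -0.4]
grip_width: 0.087
time: 3.35
position: [0.4809, -0.1721, 0.2223]
tool_rot: [0.974, 0.228, -0.0, -0.0]
ft_force: [-0.2, -0.1, -0.1]
grip_width: 0.0872Traceback (most recent call last):
  File "goal.py", line 10, in <module>
    print('t',o['time'],'q',o['q'].round(2),'F',o['ft_force'].round(1),'w',o['grip_width'].round(4))
                                                                           ^^^^^^^^^^^^^^^^^^^^^
AttributeError: 'float' object has no attribute 'round'
```

```bash
sed -i "s/o\['grip_width'\].round(4)/round(o['grip_width'],4)/" goal.py; python3 goal.py -31 0.17
```

```text
t 3.35 q [-0.56  0.38  1.72  0.    1.05  0.55] F [-0.2 -0.1 -0.1] w 0.0872
shift in current tool mm [10.1 22.1 14.6]  shift in goal axes [ 3.8 20.4 19.3]  rotvec tool [-0.04   0.54   0.144]
tcp in box frame mm [-100.7   20.4  160.3]
```

```bash
python3 -m inch '[{"ax":0,"ay":0,"az":0,"dx":10,"dy":22,"dz":0,"gripper":100},{"ax":0,"ay":0,"az":0.146,"dx":0,"dy":0,"dz":0,"gripper":100},{"ax":0,"ay":0.135,"az":0,"dx":0,"dy":0,"dz":0,"gripper":100},{"ax":0,"ay":0.135,"az":0,"dx":0,"dy":0,"dz":0,"gripper":100},{"ax":0,"ay":0.135,"az":0,"dx":0,"dy":0,"dz":0,"gripper":100},{"ax":0,"ay":0.135,"az":0,"dx":0,"dy":0,"dz":0,"gripper":100},{"ax":0,"ay":0,"az":0,"dx":0,"dy":0,"dz":0,"gripper":100}]'
python3 goal.py -31 0.056
python3 - <<'E'
from h import *
grab('scene','scene2');grab('wrist','wrist2')
E
```

```text
time: 4.05
position: [0.4972, -0.1859, 0.2205]
tool_rot: [0.956, 0.152, 0.247, -0.044]
ft_force: [0.1, 0.1, -0.5]
grip_width: 0.087
t 4.05 q [-0.84  0.33  1.95  0.69  0.78 -0.08] F [ 0.1  0.1 -0.5] w 0.087
shift in current tool mm [ -0.7   3.6 126. ]  shift in goal axes [ -5.    2.2 125.9]  rotvec tool [-0.011  0.034  0.001]
tcp in box frame mm [-89.5   2.2 158.5]
```

View pics/wrist2.png

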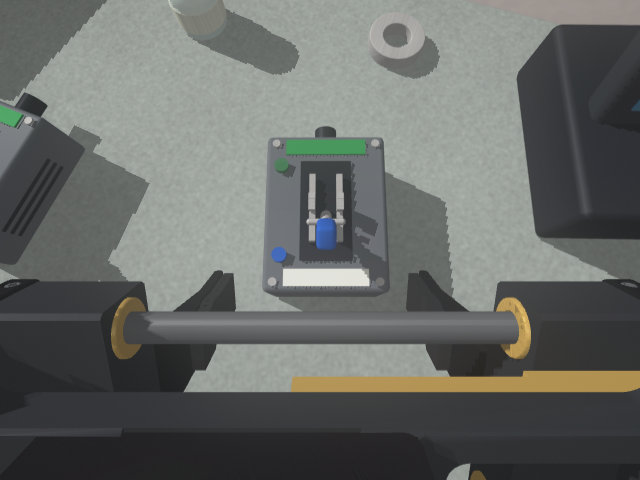

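View pics/scene2.png

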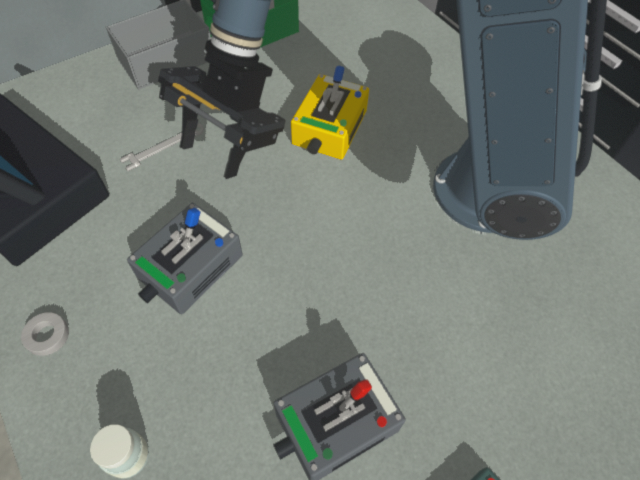

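```bash
python3 - <<'E'
from h import *
c=np.load('wrist2.npz');P=cloud(c);hsv=cv2.cvtColor(c['img'],cv2.COLOR_RGB2HSV).astype(int)
m=(hsv[...,0]>100)&(hsv[...,0]<125)&(hsv[...,1]>150)&(hsv[...,2]>60);m[:212]=0;m[260:]=0;m[:,:305]=0;m[:,350:]=0
p=P[m&(P[...,2]>.1)]; o=robot.get_obs(); q=(p-o['position'])@R.from_quat(o['tool_rot']).as_matrix()*1000
print(len(q),np.median(q,0),q.min(0),q.max(0))
E
```

```text
448 [ 1.84435672  1.83940053 98.51987927] [ -10.50271598   -4.44242744 -161.90935147] [ 73.70351873   9.21404141 122.97842256]
```

```bash
python3 -m inch '[{"ax":-0.011,"ay":0.034,"az":0,"dx":0,"dy":0,"dz":0,"gripper":100},{"ax":0,"ay":0,"az":0,"dx":-4,"dy":2.5,"dz":25,"gripper":100},{"ax":0,"ay":0,"az":0,"dx":0,"dy":0,"dz":35,"gripper":100},{"ax":0,"ay":0,"az":0,"dx":0,"dy":0,"dz":30,"gripper":100},{"ax":0,"ay":0,"az":0,"dx":0,"dy":0,"dz":20,"gripper":100},{"ax":0,"ay":0,"az":0,"dx":0,"dy":0,"dz":10,"gripper":100},{"ax":0,"ay":0,"az":0,"dx":0,"dy":0,"dz":0,"gripper":100}]'
python3 goal.py -31 0.057
python3 - <<'E'
from h import *
grab('scene','scene3');grab('wrist','wrist3')
E
```

```text
time: 4.85
position: [0.5577, -0.1698, 0.1165]
tool_rot: [0.951, 0.154, 0.265, -0.041]
ft_force: [0.7, 0.5, -0.4]
grip_width: 0.087
t 4.85 q [-0.73  0.58  1.96  1.03  0.55 -0.37] F [ 0.7  0.5 -0.4] w 0.087
shift in current tool mm [-5.  -1.1  3.6]  shift in goal axes [-5.  -1.   3.6]  rotvec tool [-0.    -0.002  0.009]
tcp in box frame mm [-27.   -1.   54.5]
```

View pics/wrist3.png

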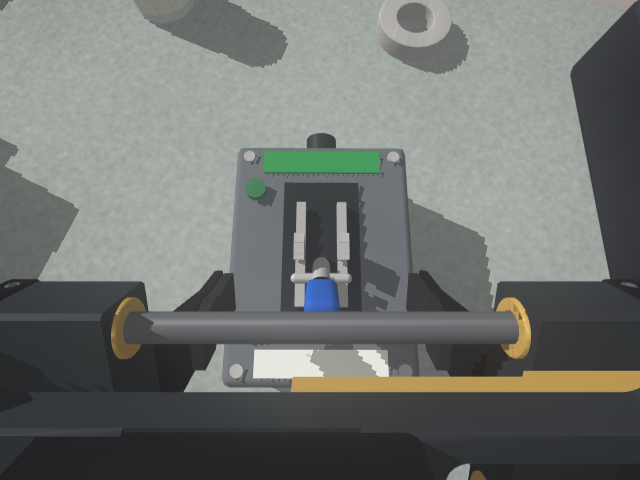

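View pics/scene3.png

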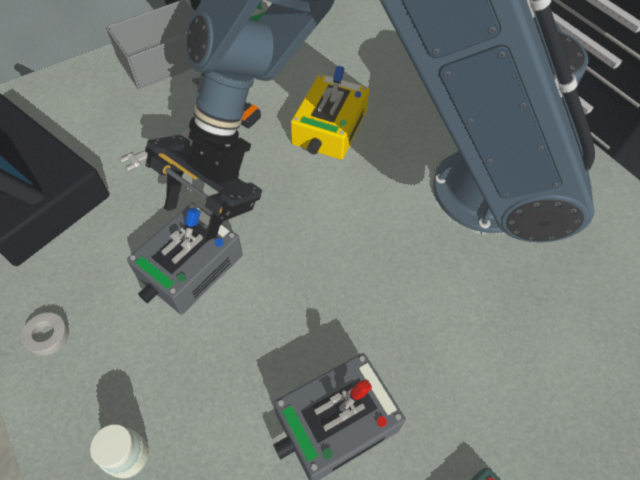

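Bat is centred between the fingers (wrist col 321, fingers 228/412). I correct by -5 mm in x and close.

```bash
python3 -m inch '[{"ax":0,"ay":0,"az":0,"dx":-5,"dy":0,"dz":3,"gripper":100},{"ax":0,"ay":0,"az":0,"dx":0,"dy":0,"dz":0,"gripper":0},{"ax":0,"ay":0,"az":0,"dx":0,"dy":0,"dz":0,"gripper":0},{"ax":0,"ay":0,"az":0,"dx":0,"dy":0,"dz":0,"gripper":0},{"ax":0,"ay":0,"az":0,"dx":0,"dy":0,"dz":0,"gripper":0},{"ax":0,"ay":0,"az":0,"dx":0,"dy":0,"dz":0,"gripper":0},{"ax":0,"ay":0,"az":0,"dx":0,"dy":0,"dz":0,"gripper":0},{"ax":0,"ay":0,"az":0,"dx":0,"dy":0,"dz":0,"gripper":0}]' 35
python3 goal.py -31 0.057
```

```text
time: 5.75
position: [0.554, -0.1716, 0.1121]
tool_rot: [0.951, 0.153, 0.265, -0.04]
ft_force: [-0.0, -0.3, -0.7]
grip_width: 0.0389
t 5.75 q [-0.74  0.59  1.97  1.05  0.54 -0.4 ] F [-0.  -0.3 -0.7] w 0.0389
shift in current tool mm [ 0.8 -1.6  1.9]  shift in goal axes [ 0.8 -1.6  1.9]  rotvec tool [ 0.002 -0.002  0.007]
tcp in box frame mm [-31.1  -1.6  50.1]
```

Fingers still closing.

```bash
python3 -m inch '[{"ax":0,"ay":0,"az":0,"dx":0,"dy":0,"dz":0,"gripper":0},{"ax":0,"ay":0,"az":0,"dx":0,"dy":0,"dz":0,"gripper":0},{"ax":0,"ay":0,"az":0,"dx":0,"dy":0,"dz":0,"gripper":0},{"ax":0,"ay":0,"az":0,"dx":0,"dy":0,"dz":0,"gripper":0},{"ax":0,"ay":0,"az":0,"dx":0,"dy":0,"dz":0,"gripper":0},{"ax":0,"ay":0,"az":0,"dx":0,"dy":0,"dz":0,"gripper":0}]'
python3 goal.py -31 0.071
```

```text
time: 6.35
position: [0.5539, -0.1716, 0.1121]
tool_rot: [0.951, 0.153, 0.265, -0.04]
ft_force: [-0.3, -0.5, -0.2]
grip_width: 0.0157
t 6.35 q [-0.74  0.59  1.97  1.05  0.54 -0.41] F [-0.3 -0.5 -0.2] w 0.0157
shift in current tool mm [  0.9  -1.6 -12.1]  shift in goal axes [  0.9  -1.6 -12.1]  rotvec tool [ 0.002 -0.002  0.007]
tcp in box frame mm [-31.1  -1.6  50.1]
```

Gripped at 15.7 mm (16 mm grip), with hardly any lateral force. Now I pull.

```bash
python3 -m inch '[{"ax":0,"ay":0,"az":0,"dx":0,"dy":0,"dz":-4,"gripper":0},{"ax":0,"ay":0,"az":0,"dx":0,"dy":0,"dz":-4,"gripper":0},{"ax":0,"ay":0,"az":0,"dx":0,"dy":0,"dz":-3.5,"gripper":0},{"ax":0,"ay":0,"az":0,"dx":0,"dy":0,"dz":0,"gripper":0},{"ax":0,"ay":0,"az":0,"dx":0,"dy":0,"dz":0,"gripper":0}]'
python3 goal.py -31 0.0705
python3 - <<'E'
from h import *
o=robot.get_obs();print(R.from_quat(o['tool_rot']).as_matrix().T@o['ft_force'])
grab('scene','scene4');grab('wrist','wrist4')
a=cv2.imread('pics/scene4.png')[180:320,100:260];b=cv2.imread('pics/wrist4.png')[130:400,200:440]
cv2.imwrite('pics/p4.png',np.hstack([cv2.resize(a,(400,350)),cv2.resize(b,(311,350))]))
E
```

```text
time: 6.85
position: [0.5482, -0.1734, 0.122]
tool_rot: [0.951, 0.153, 0.265, -0.04]
ft_force: [1.9, 1.4, -4.5]
grip_width: 0.0156
t 6.85 q [-0.75  0.56  1.98  1.02  0.56 -0.38] F [ 1.9  1.4 -4.5] w 0.0156
shift in current tool mm [ 0.9 -1.6 -0. ]  shift in goal axes [ 0.9 -1.6 -0. ]  rotvec tool [ 0.002 -0.002  0.007]
tcp in box frame mm [-37.1  -1.6  60. ]
[-0.40836219 -0.77117301  4.98909417]
```

View pics/p4.png

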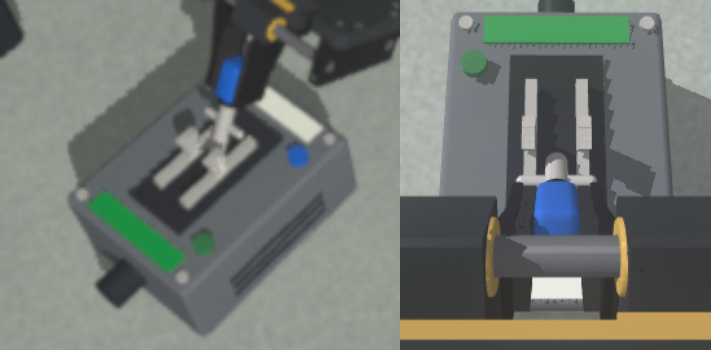

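Pull force along the tool is 5.0 N, so the bat is about 10 mm out, and the picture shows the pin clear above the ridges. I pull 1 mm more and start the arc, checking the force as I go.

```bash
python3 -m inch '[{"ax":0,"ay":0,"az":0,"dx":0,"dy":0,"dz":-1,"gripper":0},{"ax":0,"ay":-0.07,"az":0,"dx":5,"dy":0,"dz":0.17,"gripper":0},{"ax":0,"ay":-0.07,"az":0,"dx":5,"dy":0,"dz":0.17,"gripper":0},{"ax":0,"ay":-0.07,"az":0,"dx":5,"dy":0,"dz":0.17,"gripper":0},{"ax":0,"ay":-0.07,"az":0,"dx":5,"dy":0,"dz":0.17,"gripper":0},{"ax":0,"ay":0,"az":0,"dx":0,"dy":0,"dz":0,"gripper":0}]'
cat > f.py <<'E'
from h import *
o=robot.get_obs();print('Ftool',R.from_quat(o['tool_rot']).as_matrix().T@o['ft_force'])
E
python3 goal.py -15 0.0715;python3 f.py
```

```text
time: 7.55
position: [0.5656, -0.1674, 0.1305]
tool_rot: [0.978, 0.159, 0.131, -0.018]
ft_force: [0.4, -3.9, -5.5]
grip_width: 0.0153
t 7.55 q [-0.59  0.55  1.78  0.33  0.67  0.42] F [ 0.4 -3.9 -5.5] w 0.0153
shift in current tool mm [ 0.4 -1.2 -0.5]  shift in goal axes [ 0.3 -1.2 -0.5]  rotvec tool [ 0.004 -0.004  0.011]
tcp in box frame mm [-18.7  -1.2  68.5]
Ftool [-2.27686523  3.83238072  5.15146583]
```

```bash
python3 -m inch '[{"ax":0,"ay":-0.07,"az":0,"dx":5,"dy":0.4,"dz":0,"gripper":0},{"ax":0,"ay":-0.07,"az":0,"dx":5,"dy":0,"dz":0.17,"gripper":0},{"ax":0,"ay":-0.07,"az":0,"dx":5,"dy":0,"dz":0.17,"gripper":0},{"ax":0,"ay":-0.07,"az":0,"dx":5,"dy":0,"dz":0.17,"gripper":0},{"ax":0,"ay":0,"az":0,"dx":0,"dy":0,"dz":0,"gripper":0}]'
python3 goal.py 1 0.0715;python3 f.py
```

```text
time: 8.05
position: [0.5838, -0.1615, 0.132]
tool_rot: [0.987, 0.16, -0.007, 0.003]
ft_force: [0.5, -1.9, -6.4]
grip_width: 0.0157
t 8.05 q [-0.45  0.62  1.56 -0.01  0.98  0.81] F [ 0.5 -1.9 -6.4] w 0.0157
shift in current tool mm [ 0.8 -1.2 -1.6]  shift in goal axes [ 0.8 -1.2 -1.6]  rotvec tool [ 0.003 -0.003  0.009]
tcp in box frame mm [ 0.4 -1.2 70. ]
Ftool [-0.05280841  1.90802703  6.36101995]
```

```bash
python3 -m inch '[{"ax":0,"ay":-0.07,"az":0,"dx":5,"dy":0.2,"dz":0.2,"gripper":0},{"ax":0,"ay":-0.07,"az":0,"dx":5,"dy":0,"dz":0.17,"gripper":0},{"ax":0,"ay":-0.07,"az":0,"dx":5,"dy":0,"dz":0.17,"gripper":0},{"ax":0,"ay":-0.07,"az":0,"dx":5,"dy":0,"dz":0.17,"gripper":0},{"ax":0,"ay":0,"az":0,"dx":0,"dy":0,"dz":0,"gripper":0}]'
python3 goal.py 17 0.0705;python3 f.py
python3 - <<'E'
from h import *
grab('scene','scene5');grab('wrist','wrist5')
a=cv2.imread('pics/scene5.png')[180:320,100:260];b=cv2.imread('pics/wrist5.png')[130:400,200:440]
cv2.imwrite('pics/p5.png',np.hstack([cv2.resize(a,(400,350)),cv2.resize(b,(311,350))]))
E
```

```text
time: 8.55
position: [0.6014, -0.1558, 0.1279]
tool_rot: [0.977, 0.157, -0.145, 0.024]
ft_force: [-1.6, -3.1, -5.0]
grip_width: 0.0157
t 8.55 q [-0.34  0.74  1.32 -0.19  1.31  0.98] F [-1.6 -3.1 -5. ] w 0.0157
shift in current tool mm [ 1.1 -1.2 -1.9]  shift in goal axes [ 1.1 -1.2 -1.9]  rotvec tool [ 0.003 -0.001  0.007]
tcp in box frame mm [19.  -1.2 65.9]
Ftool [-0.93878588  2.38968229  5.47774286]
```

View pics/p5.png

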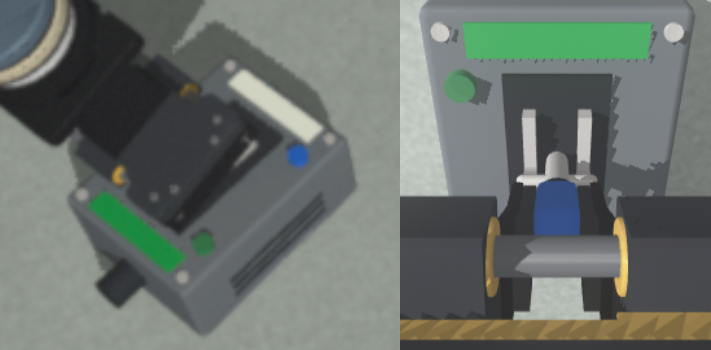

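```bash
python3 -m inch '[{"ax":0,"ay":-0.07,"az":0,"dx":5.2,"dy":0.2,"dz":0,"gripper":0},{"ax":0,"ay":-0.07,"az":0,"dx":5.2,"dy":0,"dz":0,"gripper":0},{"ax":0,"ay":-0.07,"az":0,"dx":5,"dy":0,"dz":0.1,"gripper":0},{"ax":0,"ay":-0.05,"az":0,"dx":4,"dy":0,"dz":0.1,"gripper":0},{"ax":0,"ay":0,"az":0,"dx":0,"dy":0,"dz":0,"gripper":0}]'
python3 goal.py 32 0.0695;python3 f.py
```

```text
time: 9.15
position: [0.6173, -0.1507, 0.1212]
tool_rot: [0.949, 0.152, -0.272, 0.044]
ft_force: [-4.0, -2.8, -3.0]
grip_width: 0.0158
t 9.15 q [-0.27  0.89  1.1  -0.3   1.63  1.04] F [-4.  -2.8 -3. ] w 0.0158
shift in current tool mm [ 1.2 -1.2 -0.4]  shift in goal axes [ 1.2 -1.2 -0.4]  rotvec tool [ 0.003 -0.001  0.004]
tcp in box frame mm [35.6 -1.2 59.2]
Ftool [-2.33629012  1.40785596  5.00594998]
```

```bash
python3 -m inch '[{"ax":0,"ay":0,"az":0,"dx":0.8,"dy":0,"dz":0,"gripper":0},{"ax":0,"ay":0,"az":0,"dx":0,"dy":0,"dz":0,"gripper":60},{"ax":0,"ay":0,"az":0,"dx":0,"dy":0,"dz":0,"gripper":60},{"ax":0,"ay":0,"az":0,"dx":0,"dy":0,"dz":0,"gripper":60},{"ax":0,"ay":0,"az":0,"dx":0,"dy":0,"dz":0,"gripper":60},{"ax":0,"ay":0,"az":0,"dx":0,"dy":0,"dz":0,"gripper":60},{"ax":0,"ay":0,"az":0,"dx":0,"dy":0,"dz":0,"gripper":60},{"ax":0,"ay":0,"az":0,"dx":0,"dy":0,"dz":0,"gripper":60}]'
python3 f.py; python3 - <<'E'
from h import *
grab('wrist','wrist6')
E
```

```text
time: 9.95
position: [0.6203, -0.1503, 0.1222]
tool_rot: [0.95, 0.152, -0.269, 0.045]
ft_force: [0.6, 0.2, 0.7]
grip_width: 0.0512
Ftool [ 0.18096235 -0.01979518 -0.98715325]
```

View pics/wrist6.png

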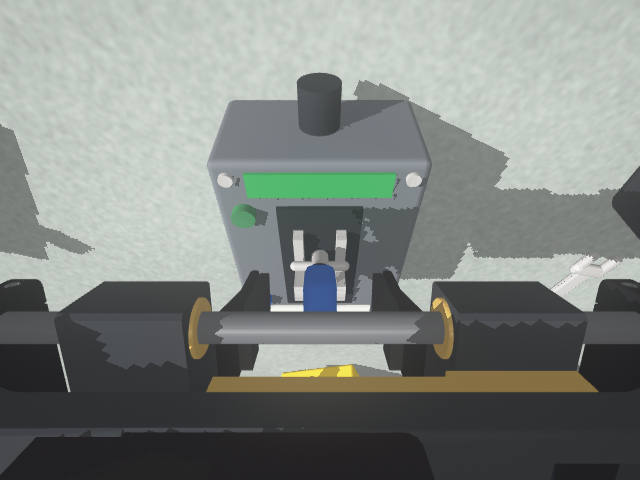

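Released: the bat leans to the green side and the pin (row 265) sits further in. I retreat along the bat axis, then up and back so the cameras get a clear view.

```bash
python3 -m inch '[{"ax":0,"ay":0,"az":0,"dx":0,"dy":0,"dz":-15,"gripper":60},{"ax":0,"ay":0,"az":0,"dx":0,"dy":0,"dz":-30,"gripper":60},{"ax":0,"ay":0,"az":0,"dx":0,"dy":0,"dz":-40,"gripper":60},{"ax":0,"ay":0,"az":0,"dx":0,"dy":0,"dz":-40,"gripper":60},{"ax":0,"ay":0.14,"az":0,"dx":0,"dy":0,"dz":-20,"gripper":60},{"ax":0,"ay":0.14,"az":0,"dx":-30,"dy":0,"dz":-10,"gripper":60},{"ax":0,"ay":0.14,"az":0,"dx":-40,"dy":0,"dz":0,"gripper":60},{"ax":0,"ay":0.14,"az":0,"dx":-40,"dy":0,"dz":0,"gripper":60}]'
python3 -m inch '[{"ax":0,"ay":0,"az":0,"dx":-40,"dy":0,"dz":0,"gripper":60},{"ax":0,"ay":0,"az":0,"dx":-40,"dy":0,"dz":0,"gripper":60},{"ax":0,"ay":0,"az":0,"dx":-40,"dy":0,"dz":0,"gripper":60},{"ax":0,"ay":0,"az":0,"dx":0,"dy":0,"dz":0,"gripper":60}]'
python3 - <<'E'
from h import *
for n in('scene','top','wrist'): grab(n,n+'7')
import fit
for n,g in(('scene7',-1),('top7',-1)):
    c=np.load(n+'.npz');P=cloud(c);hsv=cv2.cvtColor(c['img'],cv2.COLOR_RGB2HSV).astype(int)
    m=(hsv[...,0]>100)&(hsv[...,0]<125)&(hsv[...,1]>150)&(hsv[...,2]>60)
    p=P[m];p=p[p[:,2]>.1]-fit.H[n[:-1]];q=np.stack([p@fit.X,p@fit.Y,p[:,2]],-1)
    q=q[(abs(q[:,0])<.1)&(abs(q[:,1])<.05)&(q[:,2]<.09)]
    print(n,len(q))
    if len(q)<20: continue
    def sd(x):
        a=x[0];b=np.stack([q[:,0]*np.cos(a)-q[:,2]*np.sin(a),q[:,1]-x[1],q[:,0]*np.sin(a)+q[:,2]*np.cos(a)-x[2]],-1)
        d=np.abs(b)-np.array([.010,.008,.015]);return np.linalg.norm(np.maximum(d,0),axis=1)+np.minimum(d.max(1),0)
    r=fit.least_squares(sd,[.55,0,.073],loss='soft_l1',f_scale=.002);print(np.rad2deg(r.x[0]),r.x[1:],sd(r.x).std())
a=cv2.imread('pics/scene7.png')[180:320,100:260];b=cv2.imread('pics/top7.png')[80:210,320:440]
cv2.imwrite('pics/p7.png',np.hstack([cv2.resize(a,(400,350)),cv2.resize(b,(323,350))]))
E
```

```text
time: 10.8
position: [0.5965, -0.1581, 0.2851]
tool_rot: [0.987, 0.159, 0.008, 0.004]
ft_force: [0.8, -1.9, 0.7]
grip_width: 0.0521
time: 11.2
position: [0.4771, -0.1952, 0.2821]
tool_rot: [0.988, 0.157, 0.002, 0.001]
ft_force: [0.3, 0.7, 0.2]
grip_width: 0.0521
scene7 197
32.181758187176236 [-0.00171256  0.06910519] 0.001005588808734778
top7 3
```

View pics/p7.png

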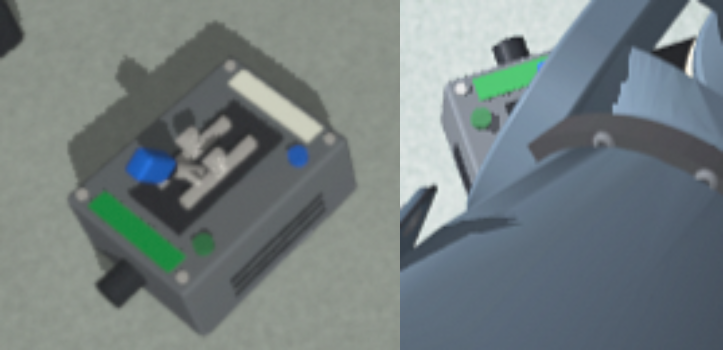

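View pics/scene7.png

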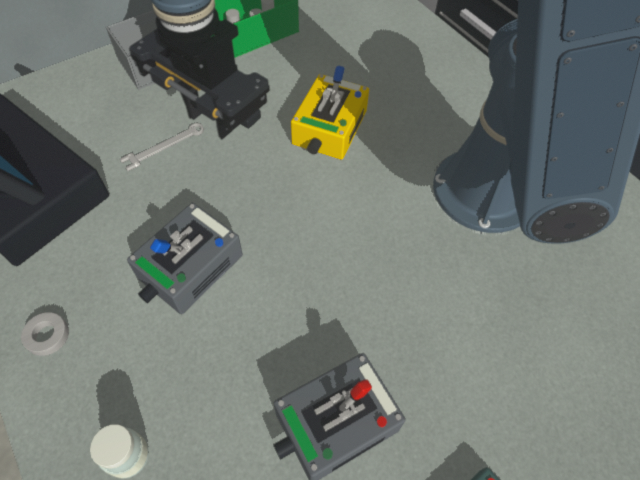

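The scene view shows the blue bat at (160,246) leaning 32° to the green side. Its fitted radius is 69 mm, so it is fully in, at a flip of about 1.17. The red bat at (361,389) and the yellow box haven't moved, and the arm is clear, so I hand in.

```bash
python3 -c "
from rig import robot
print(robot.get_obs()['time'],robot.hand_in())"
```

```text
the job is handed in; nothing more can be done
11.35 None
```

The blue bat on the grey box is now switched on and locked on the green-striped side, and I handed the job in at 11.35 s of the 32 s allowed. I gripped it on its flat sides and pulled it out about 11 mm; the pull force stayed at 5.0 to 6.4 N at every check along the swing. I then swung it across to the green side and let go there.

**Last checks:**
- **Blue bat:** the scene-camera fit puts it leaning 32° to the green side, which is a flip of about 1.17. Its grip is 69 mm from the hinge, so it is fully in and locked.
- **Red bat and yellow box:** both look unchanged in the last scene picture.
- **Robot:** the arm is well clear of everything, with no contact force on it.
- **Not confirmed:** the top camera could not check the result because the arm blocked its view. The final position therefore rests on the scene camera, with the earlier wrist picture agreeing.
- **Small disagreement:** during the swing my estimate of the bat's radius drifted about 2 mm from what the pull force implied. I put this down to calibration and followed the force.

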